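# Close the laser shutter, then unlatch the detector arm and hold it off its ball

### The arm

A 6-joint arm with a two-finger parallel gripper is mounted at the origin on the work surface. World frame = base frame: x ahead of the robot, y to its left, z up, the work surface at z = 0. Lengths are in mm, angles in degrees, forces in N, time in s.
With the tool pointing down it reaches from about 350 to 850 mm from the base axis. Payload 8.1 kg.
Tool frame: the origin (TCP) lies at the very end of the fingers, on their centre line; the grasp point (between the pads) lies 19 mm behind it; x points along the fingers, y is the direction in which the jaws open and shut, and the axes are right-handed (so a half turn about x gives the same grasp; the last joint's range is limited). The gripper opens to 85 mm and grips with 20 to 120 N. Pads are 22 mm wide; open, the fingers measure 114 mm over their backs; the gripper's body (76 mm by 85 mm) begins 54 mm behind the grasp point. The pads swing forward as they close: fully open they stand 13 mm farther back than shut.
Start: joints at [61.857, 7.471, 85.268, -0, 87.261, -4.893], TCP at [236.832, 551.286, 231.292] pointing down, gripper open.
Joint ranges: [-169.43, 169.43], [-51.17, 129.36], [1.28, 143.12], [-76.62, 256.62], [0, 156.53], [-152.29, 152.29]. Speed limits (degrees/s): [136.94, 136.94, 159.86, 180, 180, 180].

### API

Orientations are given as [roll, pitch, yaw] about the fixed x, y, z axes, in that order (R = Rz(yaw) Ry(pitch) Rx(roll)).
In Python, from bench import sensors, snapshot, r gives the robot as it stands. The module is installed in compiled form; this text tells all that it offers.
- The arm moves only by the tool drive_tool, never from a script. Its argument "moves" is one flat list of numbers, 6 for each row, row after row: the shift along the tool's x, y, z in cm, then the turn, a rotation vector about the tool's x, y, z in degrees. In form: [tx, ty, tz, wx, wy, wz, tx, ty, tz, wx, wy, wz, ...]. A call has 1 to 20 rows; each row shifts and turns the commanded pose from where the row before left it, along the tool's axes as they then stand; what a row does not reach is not made up. A row lasts 1/12 s, in which the tool goes at most 41.7 mm and 7.16 degrees, less where a joint would pass 70% of its speed; a pose out of reach is approached as far as the arm can. A call with a gripper value outside its range is refused whole. "hand" is the finger opening in cm, from 0 to 8.54, set as the call begins (left out, the last holds). The fingers move at their own pace and stop on an object; "grip_force" is the grip in N (left out, the last holds). Time passes only in rows, so rows that do not move let the fingers close. It gives the time, the measured TCP pose, the force and the opening at its end, in the units of the state.
- sensors.sense(): the state, without advancing time (a new reading comes with each control period).
- snapshot(name): name is "side" or "top" or "wrist"; returns a dict with "image" (420x560x3 uint8, red, green, blue), "z_map" (420x560 float32, mm along the optical axis (not along the pixel's ray), 0 where there is no reading), "camera_matrix" (3x3 intrinsics, pixels), "eye" and "orientation" of the camera in the world; the wrist camera has in their place "mount" (4x4, takes a point from camera to tool coordinates, whose origin is the TCP and whose axes are the tool frame's). Camera axes: x right, y down, z forward; pixel columns grow to the right and rows downward; lengths in mm; the calibration is good to about 2 mm. A picture is of the moment at which its call begins: read the wrist's pose just before it.
- r.hand_in(): hands the job in, once; it reports no verdict.
The state is a dict: "time": time; "joint_pos": joint angles; "qd": joint speeds; "joint_efforts": joint torques, N m; "tool_pos": TCP position; "tcp_rot": TCP orientation; "ft_force": force on the tool from outside, world axes, zero at the start; "wrist_torque": the same for the moment, N m; "finger_gap": finger opening in mm.
Only numpy, scipy, OpenCV 4.12 (cv2) and the standard library are available. Lean on these libraries where they do the work, as an engineer would, in place of code of your own. Each camera call takes 0.05 s, during which the arm holds its last target.

### The job

First close the laser shutter: push its blue spring plunger all the way down to its stop, so that the orange flag swings across the laser opening. Then take the yellow latch handle of the detector arm, pull it sideways against its spring, lift the arm's coupler off the ball, and finish still gripping it, with the coupler held about 60 mm above where it was seated. Leave the other things on the board where they are.

Things in the scene. Friction and masses are not known exactly. Their poses are not given: they have to be found in the camera images.
- shutter: Red laser head with black cooling bands on a grey foot (150 x 75 mm), fixed to the board, together with its flag shutter; 157 mm high with the plunger. It stands to the left or to the right of the detector stand. Origin in the foot's underside; own +x is the way the laser points.
- plunger_top (a point): Middle of the flat top of the blue plunger cap (28 mm across, 8 mm thick), which stands 157 mm above the board on the frame in front of the laser head, the highest part of the unit. The plunger goes straight down 12 mm to its stop (3 N at first, about 6 N at the stop) and springs back up when let go. This point moves with it.
- plunger (a joint): How far the plunger is pressed, m: 0 up, 0.012 at its stop.
- flag (a joint): Angle of the orange shutter flag (disc 26 mm), rad: 0 to 0.1 at the start (open, off to the side), 0.75 to 0.9 after a full press of the plunger (closed, in front of the laser opening). It stays where the plunger has pushed it.
- stand: Grey foot plate (340 x 70 x 12 mm) fixed to the board, with the steel ball mount at one end and the hinge posts of the detector arm at the other. Origin on the underside of the plate, straight below the ball. Own +x points from the ball to the hinge, own +y is the sideways direction in which the latch opens, own z is up.
- ball_top (a point): Top of the fixed steel ball (28 mm), 84 mm above the board, at stand x = 0, y = 0.
- lift_hinge (a point): Fixed point on the hinge axis of the detector arm, 240 mm from the ball axis along the stand's +x and 92 mm above the board; the axis runs along the stand's y.
- detector_arm: The hinged arm (tongue): a 26 mm wide aluminium bar with a black detector head half-way along (its top 136 mm above the board) and at its free end the coupler, a 60 x 44 mm aluminium head that sits over the ball; 0.45 to 0.8 kg with all it carries. Origin on the hinge axis; own -x points to the coupler. It falls back when let go; while the latch is shut it cannot be lifted more than about 2 degrees.
- coupler (a point): Middle of the coupler's top plate, straight above the ball when seated (92 mm above the board) and 240 mm from the hinge axis. It rises 60 mm when the arm has swung up 0.25 rad.
- latch_grip (a point): Middle of the yellow upright grip on top of the coupler: 14 mm thick along the stand's y (the pull direction: take it across this), 24 mm along x, from 101 to 139 mm above the board, with a 28 x 20 x 6 mm cap on top up to 145 mm. Under it lies a flat steel slide. It slides with the latch and tips with the arm; lifting it lifts the arm. The point is 125 mm above the board when seated, above the ball when shut.
- latch (a joint): How far the latch is pulled towards the stand's +y, m: 0 shut (4 N spring), 0.014 at its stop (7.5 N). The tooth comes free of the ball at 0.008 and must be kept beyond that until the coupler has risen 45 mm. It springs shut when let go.
- mirror_mount: Fixed mirror on a steel post, 100 x 56 mm, 115 mm high. Stands on the other side from the shutter. Origin under its middle.
- fork_clamp: Loose grey steel fork clamp lying flat, 75 x 45 x 15 mm. A bystander.
- fork_clamp2: Second loose fork clamp, the same. A bystander.
- post: Loose short steel post with flange, 38 mm wide, 55 mm high, standing. A bystander.
- lens_tube: Loose black lens tube, 31 mm wide, 50 mm high, standing. A bystander.
- driver: Loose screwdriver with red handle, 170 mm, lying. A bystander.
- lens_case: Loose flat grey lens case, 70 x 70 x 22 mm. A bystander.
- screw_tray: Loose blue open tray, 100 x 80 x 30 mm. A bystander.

How it is judged:
By the outcome, as a careful person would: the job done as asked, in the order asked, and still so for the second after the job is handed in, while the arm keeps its last pose, push and grip.
It also fails if it takes over 43 s, if anything falls off the work surface, if the arm or the gripper's body presses on something with over 40 N, if the wrist force passes 120 N, or if a joint passes its speed limit or range.

## Working session

There is one attempt and no reset: what is moved stays moved. The work goes in short steps, Python scripts to look and compute and a tool call to move; the robot and the scene stay as the last step left them, time stands still between calls to the robot, and variables do not carry over. Pictures are saved under pics/ and viewed, and the job is handed in when it is done.

Besides the shell and the picture viewer there is one more tool, called after ">>>" as name(argument=value, ...), one argument or row to a line, values as JSON. drive_tool: Moves the arm, as the interface text tells. Its arguments: {"type":"object","properties":{"moves":{"type":"array","items":{"type":"number"}},"hand":{"type":"number"},"grip_force":{"type":"number"}},"required":["moves"]}

```bash
mkdir -p pics; cat > h.py <<'E'
import numpy as np, cv2, pickle
from bench import sensors, snapshot, r
def grab(n):
    s=sensors.sense(); d=snapshot(n); d['state']=s
    pickle.dump(d,open(f'{n}.pkl','wb')); return d
def save(d,p): cv2.imwrite(p,d['image'][:,:,::-1])
E
python3 - <<'E'
from h import *
s=sensors.sense(); print(s)
for n in ['side','top']:
    d=grab(n); save(d,f'pics/{n}0.png'); print(n,d['camera_matrix'],d['eye'],d['orientation'])
E
```

```text
{'time': 0.0, 'joint_pos': array([ 6.18551291e+01,  7.51474636e+00,  8.53283700e+01,  1.52613247e-03,
        8.72611085e+01, -4.89127341e+00]), 'qd': array([ 0.03188631,  0.1878155 , -0.03927184, -0.06109158, -0.09440996,
       -0.06001368]), 'joint_efforts': array([-5.98751976e-04, -5.69437373e+01, -5.00522268e+01, -2.54736542e-04,
        1.57691503e-02,  1.27413182e-05]), 'tool_pos': array([236.57979529, 550.80422332, 230.25691104]), 'tcp_rot': array([ -95.72914641,   89.89576406, -118.98281822]), 'ft_force': array([ 0.61623739, -0.03993421, -0.03331193]), 'wrist_torque': array([0.02043163, 0.05348317, 0.03189117]), 'finger_gap': 85.37032192419461}
side [[429.91854334   0.         280.54959862]
 [  0.         429.91854334 210.94693071]
 [  0.           0.           1.        ]] [301.02415903 680.79294499 942.10361232] [-138.28202613   -1.15268133 -158.65782621]
top [[386.42301259   0.         281.52416212]
 [  0.         386.42301259 210.05094428]
 [  0.           0.           1.        ]] [ 363.34133395   26.55424223 1029.86486463] [-169.03123723   -2.23025135  -89.93655112]
```

View pics/side0.png

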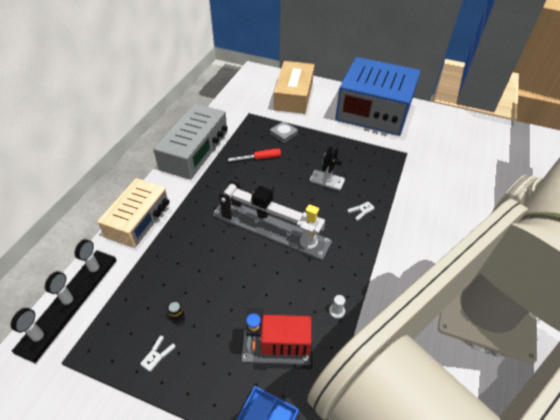

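View pics/top0.png

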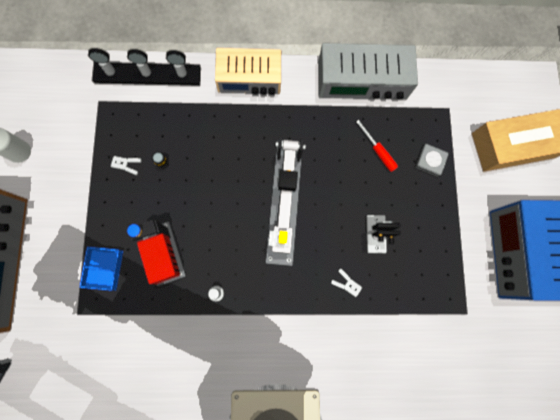

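The top view shows the plunger cap at (134,230), the yellow grip at (283,237), and the hinge near (290,147). The side view shows the cap at (254,320) and the grip at (312,213).

```bash
cat >> h.py <<'E'
from scipy.spatial.transform import Rotation as Ro
def cam(d):
    if 'mount' in d:
        s=d['state'];T=np.eye(4);T[:3,:3]=Ro.from_euler('xyz',s['tcp_rot'],degrees=True).as_matrix();T[:3,3]=s['tool_pos']
        M=T@np.array(d['mount']);return M[:3,:3],M[:3,3]
    return Ro.from_euler('xyz',d['orientation'],degrees=True).as_matrix(),np.array(d['eye'])
def ray(d,u,v):
    R,e=cam(d);K=d['camera_matrix'];return e,R@np.array([(u-K[0,2])/K[0,0],(v-K[1,2])/K[1,1],1.])
def onz(d,u,v,z):
    e,q=ray(d,u,v);return e+q*(z-e[2])/q[2]
def bz(d,u,v):
    e,q=ray(d,u,v);return e+q*d['z_map'][int(round(v)),int(round(u))]
def tri(r1,r2):
    (a,p),(b,q)=r1,r2;A=np.stack([p,-q],1);t=np.linalg.lstsq(A,b-a,rcond=None)[0]
    x,y=a+t[0]*p,b+t[1]*q;return (x+y)/2,np.linalg.norm(x-y)
def pts(d,m):
    v,u=np.nonzero(m&(d['z_map']>0));e,R=cam(d)[1],cam(d)[0];K=d['camera_matrix'];z=d['z_map'][v,u]
    return e+np.stack([(u-K[0,2])/K[0,0]*z,(v-K[1,2])/K[1,1]*z,z],1)@R.T
def hsv(d,lo,hi): return cv2.inRange(cv2.cvtColor(d['image'],cv2.COLOR_RGB2HSV),lo,hi)>0
def box(m,u0,v0,u1,v1):
    k=np.zeros_like(m);k[v0:v1,u0:u1]=1;return m&k
E
python3 - <<'E'
from h import *
T=pickle.load(open('top.pkl','rb'));S=pickle.load(open('side.pkl','rb'))
print(cam(T)[0][:,2],cam(S)[0][:,2])
def rep(n,d,m,z):
    v,u=np.nonzero(m);P=pts(d,m);top=P[P[:,2]>np.percentile(P[:,2],95)-6]
    print(n,len(u),u.mean(),v.mean(),'ray',onz(d,u.mean(),v.mean(),z).round(1),'zmax',np.percentile(P[:,2],95).round(1),'topmean',top.mean(0).round(1),len(top), (top.min(0)+top.max(0))/2)
    return u.mean(),v.mean()
B=((100,120,60),(125,255,255));Y=((22,120,100),(34,255,255))
rep('capT',T,box(hsv(T,*B),120,215,150,245),157);rep('capS',S,box(hsv(S,*B),240,305,265,340),157)
rep('gripT',T,box(hsv(T,*Y),270,222,300,250),145);rep('gripS',S,box(hsv(S,*Y),295,200,325,230),145)
for n,d,b in (('T',T,(250,120,320,280)),('S',S,(200,170,345,270))):
    im=d['image'][b[1]:b[3],b[0]:b[2],::-1];cv2.imwrite(f'pics/c{n}.png',cv2.resize(im,None,fx=4,fy=3.7,interpolation=cv2.INTER_CUBIC))
E
```

```text
[ 0.19031598 -0.03799373 -0.98098741] [ 0.22820113 -0.62529415 -0.74627841]
capT 155 132.81935483870967 229.90967741935484 ray [484.4 326.9 157. ] zmax 170.1 topmean [481.6 322.5 167.9] 119 [481.74183143 323.13076362 168.4098089 ]
capS 175 252.99428571428572 319.60571428571427 ray [486.3 314.3 157. ] zmax 171.9 topmean [483.2 320.5 169.7] 147 [483.41300559 319.86983524 169.32245789]
gripT 103 282.6407766990291 236.79611650485438 ray [472.3 -10.4 145. ] zmax 158.2 topmean [470.6  -9.8 155.5] 98 [470.73539742 -10.73946212 155.80553603]
gripS 178 311.55056179775283 212.35393258426967 ray [471.9 -12.  145. ] zmax 160.2 topmean [472.1 -12.3 158.2] 77 [472.54287324 -12.70770378 158.86326845]
```

View pics/cT.png

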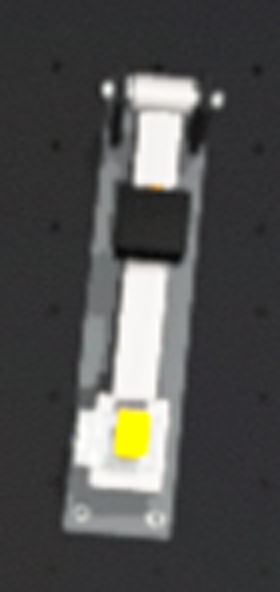

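View pics/cS.png

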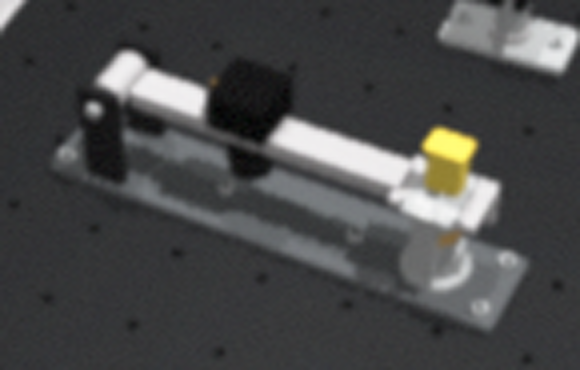

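```bash
python3 - <<'E'
from h import *
T=pickle.load(open('top.pkl','rb'));S=pickle.load(open('side.pkl','rb'))
for d,b in ((T,(200,120,260,200)),(T,(320,250,330,300)),(S,(200,260,230,340))):
    m=np.zeros((420,560),bool);m[b[1]:b[3],b[0]:b[2]]=1;P=pts(d,m);print('board z',np.median(P[:,2]))
m=np.zeros((420,560),bool);m[345:365,180:200]=1;print('table',np.median(pts(T,m)[:,2]))
zb=13
B=((100,120,60),(125,255,255));Y=((22,120,100),(34,255,255))
def c(d,m): v,u=np.nonzero(m);return u.mean(),v.mean()
a=c(T,box(hsv(T,*B),120,215,150,245));b=c(S,box(hsv(S,*B),240,305,265,328))
print('cap',onz(T,*a,154+zb),onz(S,*b,154+zb),tri(ray(T,*a),ray(S,*b)))
a=c(T,box(hsv(T,*Y),270,222,300,250));print('grip',onz(T,*a,142+zb))
for n,d in(('T',T),('S',S)):
    P=pts(d,hsv(d,*Y));P=P[(abs(P[:,0]-470)<40)&(abs(P[:,1]+10)<40)&(P[:,2]>150)];print('grip box',cv2.minAreaRect(P[:,:2].astype(np.float32)))
p=onz(T,250+108/4,120+90/3.7,92+zb);q=onz(T,250+217/4,120+98/3.7,92+zb);h=(p+q)/2;print('pins',p,q,h, np.degrees(np.arctan2(*(p-q)[:2])))
# arm bar centre points
for n,d,bx in(('T',T,(265,140,305,235)),('S',S,(215,175,325,235))):
    hs=cv2.cvtColor(d['image'],cv2.COLOR_RGB2HSV);P=pts(d,box((hs[:,:,2]>190)&(hs[:,:,1]<60),*bx))
    P=P[(P[:,2]>zb+75)&(P[:,2]<zb+105)]
    Q=P[(P[:,0]>520)&(P[:,0]<680)]
    l=cv2.fitLine(Q[:,:2].astype(np.float32),cv2.DIST_HUBER,0,.01,.01).ravel();print(n,len(Q),'bar',l,np.degrees(np.arctan(l[1]/l[0])), Q[:,2].mean(),'hinge end',P[:,0].max())
# plate footprint
for n,d in(('T',T),('S',S)):
    pass
E
```

```text
board z 10.603130059463297
board z 10.605019677032033
board z 12.838242654449118
table -0.7318600199964749
cap [482.97177902 323.49089422 167.        ] [483.92070101 318.95244434 167.        ] (array([482.38660112, 321.58228141, 172.64830458]), np.float64(0.39513881124464334))
grip [471.04286947  -9.9431622  155.        ]
grip box ((470.7353210449219, -10.74662971496582), (27.805429458618164, 18.309551239013672), 0.06189269199967384)
grip box ((472.2960205078125, -12.861394882202148), (20.498746871948242, 28.280704498291016), 81.81965637207031)
pins [711.50069223   2.33844732 105.        ] [706.832126   -66.53819127 105.        ] [709.16640911 -32.09987197 105.        ] 3.8776663137114715
T 422 bar [ 9.9588990e-01 -9.0572275e-02  5.9061499e+02 -2.0809734e+01] -5.1965303 110.4810774964573 hinge end 718.8890469121543
S 278 bar [ 9.9616998e-01 -8.7437883e-02  5.8532581e+02 -2.1920048e+01] -5.0162272 113.14256462667123 hinge end 716.4033327434399
```

```bash
cat >> h.py <<'E'
def plan(p,jaw_deg=None):
    s=sensors.sense();R=Ro.from_euler('xyz',s['tcp_rot'],degrees=True).as_matrix()
    print('tcp',s['tool_pos'].round(1),'axes y',R[:,1].round(3),'z',R[:,2].round(3),'x',R[:,0].round(3))
    print('shift cm tool',(R.T@(np.array(p)-s['tool_pos'])/10).round(2))
    if jaw_deg is not None:
        a=np.radians(jaw_deg);y=np.array([np.cos(a),np.sin(a),0]);x=np.array([0,0,-1.])
        for q in(y,-y):
            G=np.stack([x,q,np.cross(x,q)],1);print('turn rotvec tool',Ro.from_matrix(R.T@G).as_rotvec(degrees=True).round(2))
E
python3 -c "
from h import *
plan([482.5,321.5,205],85)"
```

```text
tcp [236.6 550.8 230.3] axes y [ 0.395  0.919 -0.002] z [ 0.919 -0.395 -0.   ] x [-0.001 -0.002 -1.   ]
shift cm tool [  2.55 -11.36  31.64]
turn rotvec tool [-18.25  -0.02   0.1 ]
turn rotvec tool [1.6175e+02 1.4000e-01 3.0000e-02]
```

>>> drive_tool(
  moves=[0, -0.57, 1.58, 0, 0, 0, 0, -1.14, 3.16, 0, 0, 0, 0, -1.14, 3.16, 0, 0, 0, 0, -1.14, 3.16, 0, 0, 0, 0, -1.14, 3.16, 0, 0, 0, 0, -1.14, 3.16, 0, 0, 0, 0, -1.14, 3.16, 0, 0, 0, 0, -1.14, 3.16, 0, 0, 0, 0, -1.14, 3.16, 0, 0, 0, 0, -1.14, 3.16, 0, 0, 0, 0, -0.57, 1.58, 0, 0, 0, 0, 0, 0, -6.1, 0, 0, 0, 0, 0, -6.1, 0, 0, 0, 0, 0, -6.1, 0, 0, 0, 0, 0, 0, 0, 0, 0, 0, 0, 0, 0, 0],
  hand=8.54,
)

```text
time: 1.43
tool_pos: [482.0, 321.7, 230.9]
tcp_rot: [-146.8, 90.0, -151.9]
ft_force: [-0.4, -0.3, 0.0]
finger_gap: 85.2
```

```bash
python3 -c "
from h import *
plan([482.5,321.5,185],85)
for n in ['wrist','top']:
    d=grab(n);save(d,'pics/%s1.png'%n)
    if n=='wrist': print(d['camera_matrix'],d['mount'])
"
```

```text
tcp [482.  321.7 230.9] axes y [ 0.09   0.996 -0.   ] z [ 0.996 -0.09  -0.001] x [-0.001 -0.    -1.   ]
shift cm tool [ 4.59 -0.01  0.06]
turn rotvec tool [-0.14 -0.04  0.03]
turn rotvec tool [1.7986e+02 4.0000e-02 6.0000e-02]
[[308.71628837   0.         277.91767563]
 [  0.         308.71628837 205.16200671]
 [  0.           0.           1.        ]] [[ 1.18873296e-04 -2.69324555e-01  9.63049464e-01 -1.43922513e+02]
 [ 9.99999871e-01  5.07659156e-04  1.85367385e-05 -1.71925336e-01]
 [-4.93893277e-04  9.63049337e-01  2.69324581e-01 -6.70957661e+01]
 [ 0.00000000e+00  0.00000000e+00  0.00000000e+00  1.00000000e+00]]
```

View pics/wrist1.png

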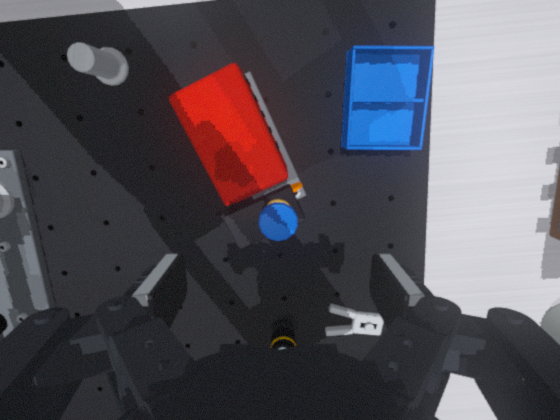

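The wrist view shows the cap at (278,221), centred between the open fingers. The orange flag at (298,188) is off to the side, so it's open. The laser head sits behind it.

```bash
python3 - <<'E'
from h import *
d=pickle.load(open('wrist.pkl','rb'))
m=box(hsv(d,(100,120,60),(125,255,255)),255,200,300,245);v,u=np.nonzero(m);print(len(u),u.mean(),v.mean(),onz(d,u.mean(),v.mean(),169),bz(d,u.mean(),v.mean()))
T=pickle.load(open('top.pkl','rb'))
m=box(hsv(d,(0,150,100),(6,255,255)),160,50,290,210);P=pts(d,m);print('laser top z',np.percentile(P[:,2],[5,50,95]))
E
```

```text
1232 277.85876623376623 221.54626623376623 [484.2831043  321.21050287 169.        ] [483.55588155 321.27726578 171.16717763]
laser top z [107.65348961 109.30791887 110.52373178]
```

>>> drive_tool(
  moves=[0, 0, 0, 0, 0, 0, 0, 0, 0, 0, 0, 0, 0, 0, 0, 0, 0, 0, 0, 0, 0, 0, 0, 0, 0, 0, 0, 0, 0, 0, 0, 0, 0, 0, 0, 0, 0, 0, 0, 0, 0, 0, 0, 0, 0, 0, 0, 0],
  hand=0,
  grip_force=30,
)

```text
time: 2.2
tool_pos: [482.1, 321.8, 231.3]
tcp_rot: [135.4, 90.0, 130.4]
ft_force: [-0.1, 0.3, -0.1]
finger_gap: -0.1
```

>>> drive_tool(
  moves=[0.5, 0, 0.14, 0, 0, 0, 1.2, 0, 0, 0, 0, 0, 1.2, 0, 0, 0, 0, 0, 1.2, 0, 0, 0, 0, 0, 0.8, 0, 0, 0, 0, 0, 0.4, 0, 0, 0, 0, 0, 0, 0, 0, 0, 0, 0, 0, 0, 0, 0, 0, 0],
)

```text
time: 2.87
tool_pos: [483.5, 321.6, 178.0]
tcp_rot: [-145.4, 90.0, -150.3]
ft_force: [-0.1, -0.5, 0.7]
finger_gap: 0.0
```

>>> drive_tool(
  moves=[0.2, 0, 0, 0, 0, 0, 0.2, 0, 0, 0, 0, 0, 0.2, 0, 0, 0, 0, 0, 0.2, 0, 0, 0, 0, 0, 0.2, 0, 0, 0, 0, 0, 0, 0, 0, 0, 0, 0, 0, 0, 0, 0, 0, 0],
)

```text
time: 3.45
tool_pos: [483.7, 321.8, 168.7]
tcp_rot: [30.0, 90.0, 25.1]
ft_force: [0.3, 0.4, 2.7]
finger_gap: 0.0
```

>>> drive_tool(
  moves=[0.2, 0, 0, 0, 0, 0, 0.2, 0, 0, 0, 0, 0, 0.2, 0, 0, 0, 0, 0, 0.2, 0, 0, 0, 0, 0, 0.1, 0, 0, 0, 0, 0, 0, 0, 0, 0, 0, 0, 0, 0, 0, 0, 0, 0],
)

```text
time: 4.03
tool_pos: [483.8, 321.8, 159.5]
tcp_rot: [33.4, 90.0, 28.5]
ft_force: [-1.0, -0.4, 5.6]
finger_gap: -0.1
```

>>> drive_tool(
  moves=[0.1, 0, 0, 0, 0, 0, 0.1, 0, 0, 0, 0, 0, 0, 0, 0, 0, 0, 0, 0, 0, 0, 0, 0, 0],
)

```text
time: 4.37
tool_pos: [483.8, 321.8, 157.7]
tcp_rot: [33.2, 90.0, 28.2]
ft_force: [-1.5, -0.9, 6.6]
finger_gap: -0.1
```

>>> drive_tool(
  moves=[0.1, 0, 0, 0, 0, 0, 0, 0, 0, 0, 0, 0, 0, 0, 0, 0, 0, 0],
)

```text
time: 4.62
tool_pos: [483.9, 321.8, 157.1]
tcp_rot: [33.0, 89.9, 28.1]
ft_force: [-2.5, -0.8, 8.4]
finger_gap: 0.0
```

>>> drive_tool(
  moves=[0.1, 0, 0, 0, 0, 0, 0, 0, 0, 0, 0, 0, 0, 0, 0, 0, 0, 0],
)

```text
time: 4.87
tool_pos: [484.0, 321.9, 157.0]
tcp_rot: [34.1, 89.9, 29.2]
ft_force: [-5.0, -1.6, 14.4]
finger_gap: 0.0
```

>>> drive_tool(
  moves=[0.05, 0, 0, 0, 0, 0, 0, 0, 0, 0, 0, 0, 0, 0, 0, 0, 0, 0],
)

```text
time: 5.12
tool_pos: [484.1, 322.0, 157.0]
tcp_rot: [33.3, 89.9, 28.4]
ft_force: [-6.3, -3.7, 16.3]
finger_gap: 0.1
```

```bash
python3 -c "
from h import *
for n in ['side']:
    d=grab(n);save(d,'pics/%s2.png'%n)
    cv2.imwrite('pics/c2.png',cv2.resize(d['image'][290:380,220:340,::-1],None,fx=5,fy=5,interpolation=cv2.INTER_CUBIC))
"
```

```text
(no output)
```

View pics/c2.png

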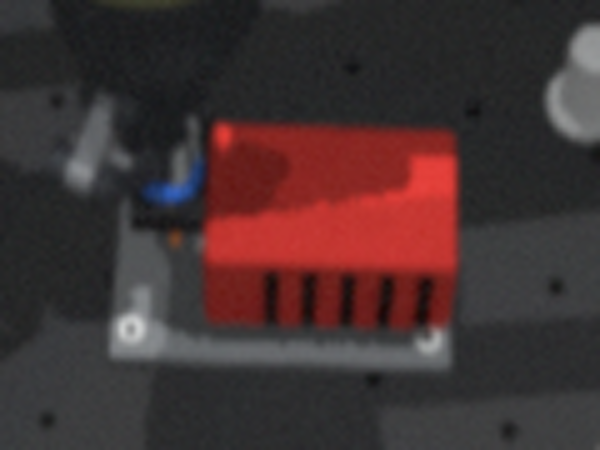

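The tool is at the hard stop: force rose to 16 N with no further travel, and the tip ended at z 157.0, 12 mm below where it made contact. I'll rise and check the flag.

>>> drive_tool(
  moves=[-0.3, 0, 0, 0, 0, 0, -0.6, 0, 0, 0, 0, 0, -1.2, 0, 0, 0, 0, 0, -2, 0, 0, 0, 0, 0, -2, 0, 0, 0, 0, 0, -1.4, 0, 0, 0, 0, 0, 0, 0, 0, 0, 0, 0, 0, 0, 0, 0, 0, 0],
  hand=4.5,
)

```text
time: 5.83
tool_pos: [484.0, 321.9, 230.4]
tcp_rot: [31.3, 89.9, 26.3]
ft_force: [0.3, 0.3, -1.2]
finger_gap: 45.1
```

```bash
python3 -c "
from h import *
d=grab('wrist');save(d,'pics/w3.png')
cv2.imwrite('pics/cw3.png',cv2.resize(d['image'][140:260,200:340,::-1],None,fx=5,fy=5,interpolation=cv2.INTER_CUBIC))
d=grab('side')
cv2.imwrite('pics/c3.png',np.hstack([cv2.resize(x[290:380,235:305,::-1],None,fx=5,fy=5,interpolation=cv2.INTER_CUBIC) for x in (cv2.imread('pics/side0.png')[:,:,::-1],d['image'])]))
plan([471.5-200*0.4981*0,-11.5,230],85)
"
```

```text
tcp [482.9 321.3 228.3] axes y [ 0.086  0.996 -0.001] z [ 0.996 -0.086 -0.002] x [-0.002 -0.001 -1.   ]
shift cm tool [ -0.13 -33.25   1.73]
turn rotvec tool [ 0.05 -0.1   0.07]
turn rotvec tool [-1.7995e+02 -1.1000e-01 -1.6000e-01]
```

View pics/cw3.png

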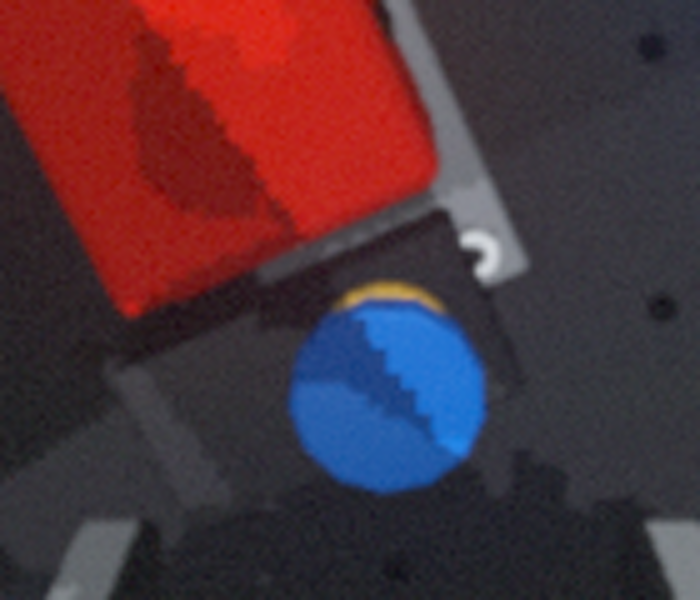

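View pics/c3.png

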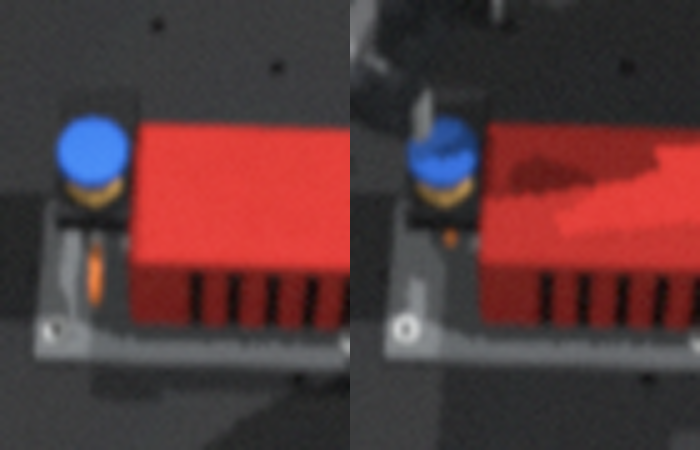

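The flag swung behind the frame: the orange tab visible at (93,275) before the press is gone afterwards, and the cap has sprung back. Next I'll move to the grip.

>>> drive_tool(
  moves=[0, -1.5, 0, 0, 0, 0, 0, -3, 0, 0, 0, 0, 0, -3, 0.2, 0, 0, 0, 0, -3, 0.2, 0, 0, 0, 0, -3, 0.2, 0, 0, 0, 0, -3, 0.2, 0, 0, 0, 0, -3, 0.2, 0, 0, 0, 0, -3, 0.2, 0, 0, 0, 0, -3, 0.2, 0, 0, 0, 0, -3, 0.2, 0, 0, 0, 0, -3, 0.1, 0, 0, 0, 0, -1.7, 0, 0, 0, 0, 0, 0, 0, 0, 0, 0, 0, 0, 0, 0, 0, 0, 0, 0, 0, 0, 0, 0],
)

```text
time: 7.18
tool_pos: [471.4, -9.9, 228.8]
tcp_rot: [161.1, 89.9, 156.2]
ft_force: [0.8, 0.4, -0.4]
finger_gap: 45.2
```

```bash
python3 - <<'E'
from h import *
d=grab('wrist');save(d,'pics/w4.png')
P=pts(d,hsv(d,(22,120,100),(34,255,255)));Q=P[(P[:,2]>150)&(abs(P[:,0]-471)<50)&(abs(P[:,1]+11)<50)]
print(len(Q),cv2.minAreaRect(Q[:,:2].astype(np.float32)),np.percentile(Q[:,2],[5,50,95]))
m=hsv(d,(22,120,100),(34,255,255));v,u=np.nonzero(m);print(u.min(),u.max(),v.min(),v.max())
plan([471.5,-11.5,140],85)
E
```

```text
924 ((473.0624694824219, -11.976297378540039), (18.612218856811523, 26.93675994873047), 84.98599243164062) [156.96233225 158.22840521 159.34724624]
5 559 190 344
tcp [471.5  -9.7 229. ] axes y [0.086 0.996 0.   ] z [ 0.996 -0.086 -0.001] x [-0.001  0.001 -1.   ]
shift cm tool [ 8.9  -0.19  0.03]
turn rotvec tool [ 0.08 -0.08 -0.03]
turn rotvec tool [-1.7992e+02  4.0000e-02 -1.2000e-01]
```

View pics/w4.png

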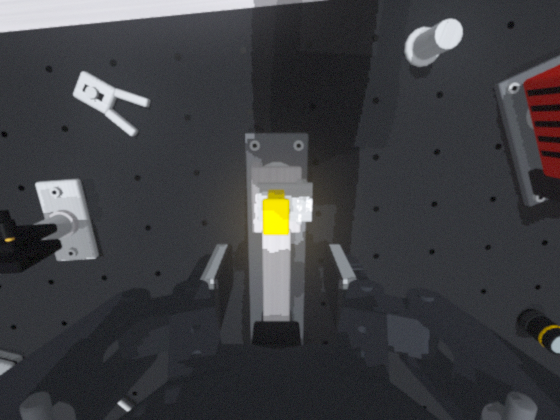

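The wrist view shows the grip at (276,215), squared up between the fingers. The slide sticks out to the right, which is +y, and the cap top reads z 158, against 157 expected. I'll descend to TCP z 117.

>>> drive_tool(
  moves=[0.6, -0.1, 0.07, 0, 0, 0, 1.2, -0.1, 0.07, 0, 0, 0, 1.5, 0, 0, 0, 0, 0, 1.5, 0, 0, 0, 0, 0, 1.5, 0, 0, 0, 0, 0, 1.5, 0, 0, 0, 0, 0, 1.2, 0, 0, 0, 0, 0, 0.8, 0, 0, 0, 0, 0, 0.4, 0, 0, 0, 0, 0, 0, 0, 0, 0, 0, 0, 0, 0, 0, 0, 0, 0],
)

```text
time: 8.15
tool_pos: [473.3, -12.6, 128.1]
tcp_rot: [-9.0, 90.0, -13.9]
ft_force: [1.3, 0.9, 0.3]
finger_gap: 44.9
```

```bash
python3 - <<'E'
from h import *
d=grab('wrist');save(d,'pics/w5.png')
d=grab('side');cv2.imwrite('pics/c5.png',cv2.resize(d['image'][160:270,240:380,::-1],None,fx=5,fy=5,interpolation=cv2.INTER_CUBIC))
plan([472.7,-11.7,117],85)
E
```

```text
tcp [473.8 -12.7 128.7] axes y [ 0.086  0.996 -0.   ] z [ 0.996 -0.086  0.002] x [ 0.002 -0.    -1.   ]
shift cm tool [ 1.17  0.09 -0.12]
turn rotvec tool [0.05 0.09 0.  ]
turn rotvec tool [-1.7995e+02 -1.0000e-02  1.5000e-01]
```

View pics/w5.png

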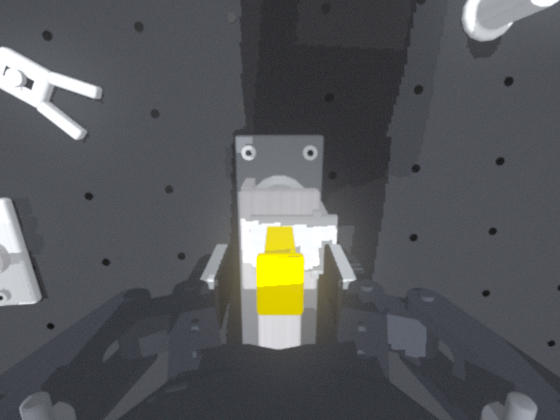

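View pics/c5.png

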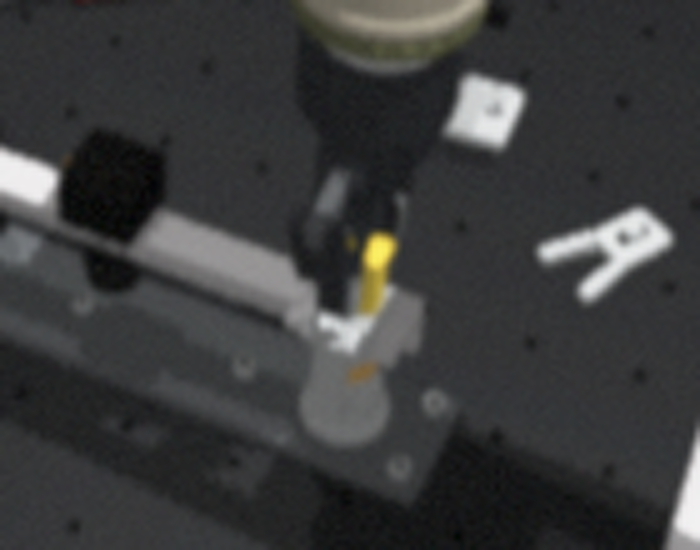

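The grip, columns 256–303, is centred between the fingertips at columns ~220 and 343. I'll descend the last 11 mm and close.

>>> drive_tool(
  moves=[0.4, 0.05, -0.05, 0, 0, 0, 0.4, 0, 0, 0, 0, 0, 0.3, 0, 0, 0, 0, 0, 0, 0, 0, 0, 0, 0, 0, 0, 0, 0, 0, 0],
)

```text
time: 8.67
tool_pos: [472.3, -12.1, 116.4]
tcp_rot: [176.9, 90.0, 172.0]
ft_force: [-0.4, 0.2, -0.8]
finger_gap: 45.2
```

>>> drive_tool(
  moves=[0, 0, 0, 0, 0, 0, 0, 0, 0, 0, 0, 0, 0, 0, 0, 0, 0, 0, 0, 0, 0, 0, 0, 0, 0, 0, 0, 0, 0, 0, 0, 0, 0, 0, 0, 0, 0, 0, 0, 0, 0, 0, 0, 0, 0, 0, 0, 0],
  hand=0,
  grip_force=60,
)

```text
time: 9.33
tool_pos: [472.8, -11.9, 117.1]
tcp_rot: [30.2, 90.0, 25.2]
ft_force: [-0.8, 2.9, 3.4]
finger_gap: 18.6
```

```bash
python3 - <<'E'
from h import *
d=grab('wrist');save(d,'pics/w6.png')
d=grab('side');cv2.imwrite('pics/c6.png',cv2.resize(d['image'][160:270,240:380,::-1],None,fx=5,fy=5,interpolation=cv2.INTER_CUBIC))
plan([472.7,-11.7,117],85)
E
```

```text
tcp [472.8 -12.  117.1] axes y [0.086 0.996 0.   ] z [ 0.996 -0.086  0.   ] x [ 0.001  0.    -1.   ]
shift cm tool [ 0.01  0.03 -0.02]
turn rotvec tool [ 0.05  0.03 -0.02]
turn rotvec tool [-1.7995e+02  2.0000e-02  4.0000e-02]
```

View pics/w6.png

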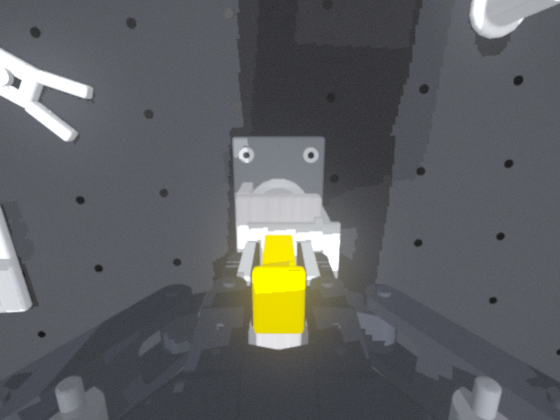

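View pics/c6.png

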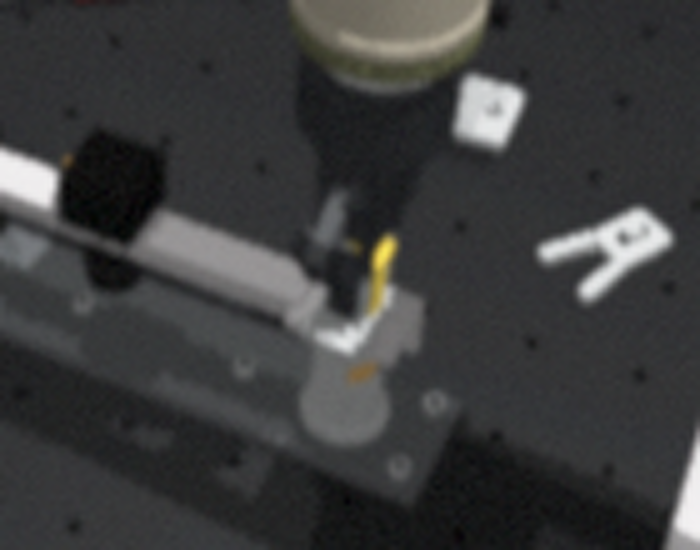

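>>> drive_tool(
  moves=[0, 0, 0, 0, 0, 0, 0, 0, 0, 0, 0, 0, 0, 0, 0, 0, 0, 0, 0, 0, 0, 0, 0, 0],
)

```text
time: 9.77
tool_pos: [472.8, -12.0, 117.0]
tcp_rot: [31.2, 90.0, 26.3]
ft_force: [-1.0, 3.9, 5.4]
finger_gap: 18.3
```

```bash
python3 - <<'E'
from h import *
d=grab('wrist');save(d,'pics/w7.png')
cv2.imwrite('pics/cw7.png',cv2.resize(d['image'][220:350,210:350,::-1],None,fx=5,fy=4.6,interpolation=cv2.INTER_CUBIC))
m=hsv(d,(22,120,100),(34,255,255));P=pts(d,m);P=P[P[:,2]>152];print(cv2.minAreaRect(P[:,:2].astype(np.float32)),np.median(P[:,2]))
for u,v in((248,255),(309,255)): print(bz(d,u,v))
print(sensors.sense())
E
```

```text
((472.7202453613281, -11.91236400604248), (20.79660415649414, 27.830432891845703), 84.17326354980469) 158.13875437503387
[461.90183999 -24.36063035 136.83621966]
[464.71934726   2.28254859 135.71194081]
{'time': 9.8167, 'joint_pos': array([-7.68036840e+00, -7.60035940e+00,  1.12532757e+02,  1.28345757e-02,
        7.50410727e+01, -9.27362243e+01]), 'qd': array([-0.15086964,  0.04279867,  0.03460312, -0.04676995, -0.10617362,
       -0.051466  ]), 'joint_efforts': array([-1.93583205e+00, -3.80833769e+01, -4.52772832e+01, -1.27428073e+00,
       -4.55070706e-01, -3.45790046e-03]), 'tool_pos': array([472.82493722, -12.02034592, 117.03793817]), 'tcp_rot': array([22.31739126, 89.97071511, 17.36993708]), 'ft_force': array([-0.97802739,  4.14042351,  5.85545779]), 'wrist_torque': array([ 0.55126163,  0.13304674, -0.04964052]), 'finger_gap': 18.352032462622667}
```

View pics/cw7.png

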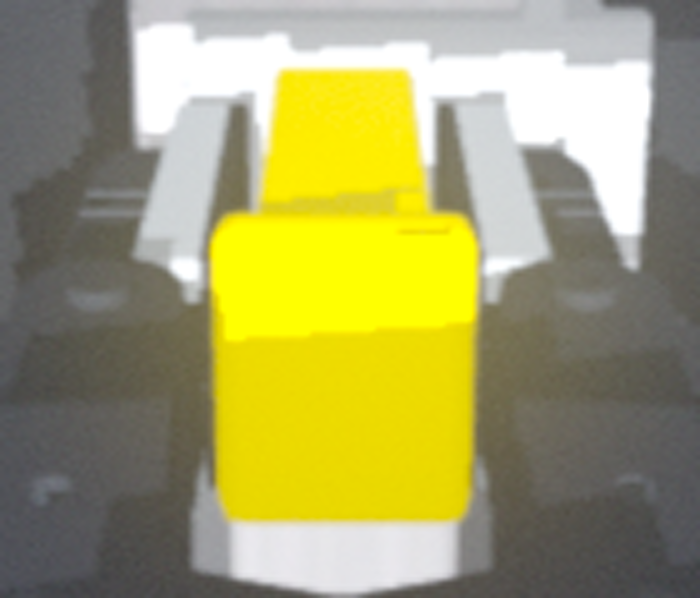

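```bash
python3 - <<'E'
from h import *
d=pickle.load(open('wrist.pkl','rb'))
s=d['state'];R=Ro.from_euler('xyz',s['tcp_rot'],degrees=True).as_matrix()
for u,v in((254,240),(253,242),(252,244),(250,250),(248,256),(246,262),(244,268),(243,272),(243,276),(246,278),(247,283),(308,244),(313,262),(315,272),(309,276),(300,250),(296,245),(258,255),(262,255),(265,245),(290,245)):
    p=bz(d,u,v); print((u,v),p.round(1),'tool',(R.T@(p-s['tool_pos'])).round(1))
E
```

```text
(254, 240) [464.3 -23.7 113.8] tool [  3.2 -12.4  -7.5]
(253, 242) [465.3 -24.3 113.9] tool [  3.1 -12.9  -6.4]
(252, 244) [462.  -23.6 124.4] tool [ -7.4 -12.5  -9.7]
(250, 250) [462.  -24.  131.4] tool [-14.4 -12.8  -9.7]
(248, 256) [461.7 -24.2 138.2] tool [-21.2 -13.1  -9.9]
(246, 262) [462.  -24.6 143.4] tool [-26.4 -13.5  -9.6]
(244, 268) [461.9 -24.8 149.1] tool [-32.1 -13.7  -9.8]
(243, 272) [462.3 -25.  151.6] tool [-34.6 -13.8  -9.3]
(243, 276) [461.7 -24.4 155.9] tool [-38.9 -13.3 -10. ]
(246, 278) [463.1 -23.6 155. ] tool [-38.  -12.3  -8.6]
(247, 283) [464.2 -23.1 156.8] tool [-39.8 -11.8  -7.5]
(308, 244) [464.5   3.  124. ] tool [-7.  14.2 -9.6]
(313, 262) [464.1   3.2 144. ] tool [-27.   14.4 -10. ]
(315, 272) [464.5   3.1 152. ] tool [-35.   14.3  -9.6]
(309, 276) [4.642e+02 4.000e-01 1.552e+02] tool [-38.2  11.7  -9.6]
(300, 250) [464.3  -1.3 130.7] tool [-13.7   9.9  -9.4]
(296, 245) [468.6  -2.5 114.4] tool [ 2.6  9.1 -5. ]
(258, 255) [467.2 -21.2 126. ] tool [-9.  -9.6 -4.8]
(262, 255) [461.8 -18.1 138.3] tool [-21.3  -7.  -10.4]
(265, 245) [461.1 -17.1 129.1] tool [-12.1  -6.1 -11.2]
(290, 245) [461.7  -5.7 129.9] tool [-12.9   5.4 -11.5]
```

The pads are 38 mm long (tool x 0 to −39), so they span z 118–156 and have closed on the lower part of the handle's 20 mm wide cap, not the neck. They can't go low enough to clear the cap. I'll regrip 8 mm higher so the whole cap lies well inside the pads.

>>> drive_tool(
  moves=[0, 0, 0, 0, 0, 0, 0, 0, 0, 0, 0, 0, 0, 0, 0, 0, 0, 0, -0.4, 0, 0, 0, 0, 0, -0.4, 0, 0, 0, 0, 0, 0, 0, 0, 0, 0, 0, 0, 0, 0, 0, 0, 0],
  hand=4,
)

```text
time: 10.4
tool_pos: [473.0, -12.2, 125.3]
tcp_rot: [-7.5, 89.9, -12.4]
ft_force: [-0.1, 0.6, -0.6]
finger_gap: 40.2
```

>>> drive_tool(
  moves=[0, 0, 0, 0, 0, 0, 0, 0, 0, 0, 0, 0, 0, 0, 0, 0, 0, 0, 0, 0, 0, 0, 0, 0, 0, 0, 0, 0, 0, 0, 0, 0, 0, 0, 0, 0, 0, 0, 0, 0, 0, 0, 0, 0, 0, 0, 0, 0, 0, 0, 0, 0, 0, 0],
  hand=0,
  grip_force=80,
)

```text
time: 11.15
tool_pos: [472.7, -12.0, 125.0]
tcp_rot: [50.7, 90.0, 45.7]
ft_force: [-1.8, 3.3, 5.3]
finger_gap: 18.4
```

>>> drive_tool(
  moves=[0, 0.2, 0, 0, 0, 0, 0, 0.2, 0, 0, 0, 0, 0, 0.2, 0, 0, 0, 0, 0, 0.2, 0, 0, 0, 0, 0, 0.2, 0, 0, 0, 0, 0, 0.15, 0, 0, 0, 0, 0, 0, 0, 0, 0, 0, 0, 0, 0, 0, 0, 0],
)

```text
time: 11.82
tool_pos: [473.6, -2.1, 124.9]
tcp_rot: [-88.9, 89.8, -93.8]
ft_force: [-3.3, -6.2, 4.7]
finger_gap: 18.5
```

```bash
python3 - <<'E'
from h import *
d=grab('wrist');save(d,'pics/w8.png')
s=d['state'];R=Ro.from_euler('xyz',s['tcp_rot'],degrees=True).as_matrix();print(s['tool_pos'],R.T@s['ft_force'],R.T@s['wrist_torque'])
cv2.imwrite('pics/cw8.png',cv2.resize(d['image'][180:350,190:370,::-1],None,fx=4,fy=3.5,interpolation=cv2.INTER_CUBIC))
m=hsv(d,(22,120,100),(34,255,255));P=pts(d,m);P=P[P[:,2]>152];print(cv2.minAreaRect(P[:,:2].astype(np.float32)),np.median(P[:,2]))
E
```

```text
[473.55202696  -2.10395335 124.91892101] [-4.6984153  -6.4600137  -2.79512006] [-0.01218341  0.30781004 -0.94950682]
((473.82861328125, -2.7474966049194336), (20.173494338989258, 28.61835289001465), 83.41639709472656) 158.225279536294
```

View pics/cw8.png

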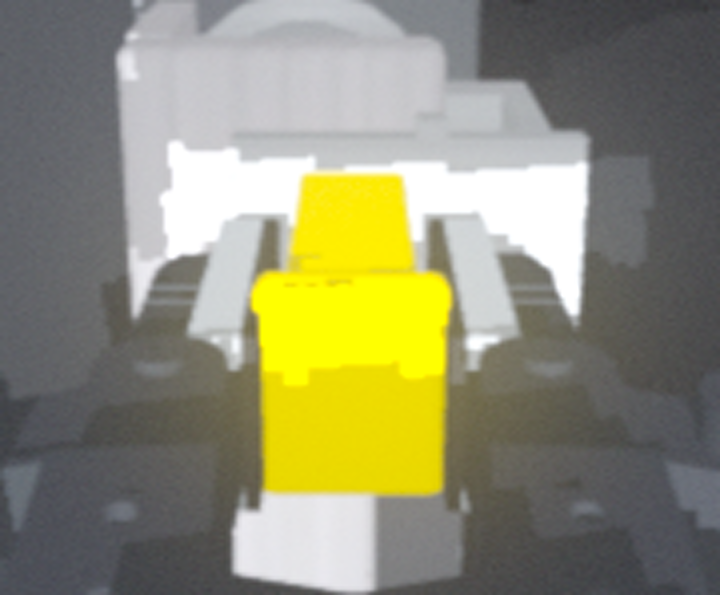

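The handle moved about 10 mm with 6.5 N of spring force, which matches the spec. I'll pull 2 mm more, then start lifting along the arc about the hinge.

>>> drive_tool(
  moves=[0, 0.1, 0, 0, 0, 0, 0, 0.1, 0, 0, 0, 0, 0, 0, 0, 0, 0, 0, 0, 0, 0, 0, 0, 0],
)

```text
time: 12.2
tool_pos: [473.8, -0.3, 124.9]
tcp_rot: [-87.7, 89.8, -92.7]
ft_force: [-3.2, -6.3, 4.4]
finger_gap: 18.2
```

>>> drive_tool(
  moves=[-0.42, 0, 0.04, 0, 1, 0, -0.42, 0, 0.04, 0, 1, 0, -0.42, 0, 0.04, 0, 1, 0, 0, 0, 0, 0, 0, 0, 0, 0, 0, 0, 0, 0],
)

```text
time: 12.62
tool_pos: [474.6, -0.4, 136.3]
tcp_rot: [-176.8, 86.9, 178.2]
ft_force: [0.8, -6.2, -3.2]
finger_gap: 18.2
```

```bash
python3 - <<'E'
from h import *
d=grab('side');cv2.imwrite('pics/c9.png',cv2.resize(d['image'][160:270,240:380,::-1],None,fx=5,fy=5,interpolation=cv2.INTER_CUBIC))
s=d['state'];R=Ro.from_euler('xyz',s['tcp_rot'],degrees=True).as_matrix();print(s['tool_pos'],R[:,0],R.T@s['ft_force'],R.T@s['wrist_torque'])
E
```

```text
[ 4.74635352e+02 -4.12769918e-01  1.36289897e+02] [-0.05419097  0.00171116 -0.99852912] [ 3.16626198 -6.05980015  1.47333554] [-0.04208318 -0.21978765 -1.07912876]
```

View pics/c9.png

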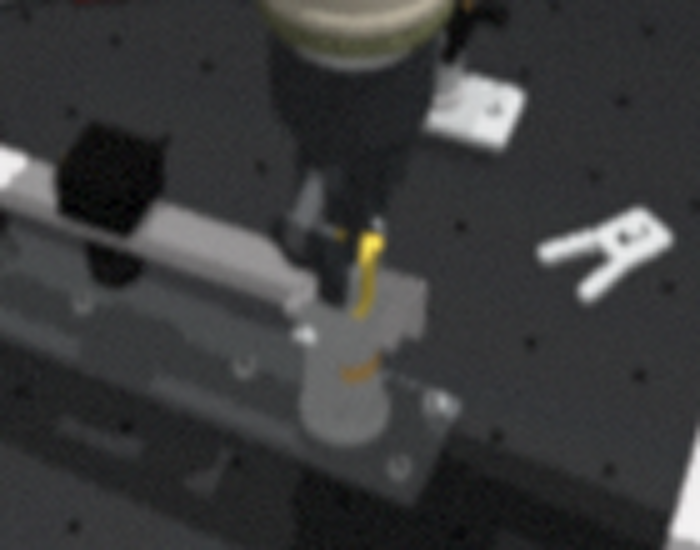

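The arm is past the 2° block with only about 3 N vertical force, so the latch is free. I'll continue the arc.

>>> drive_tool(
  moves=[-0.42, 0, 0.04, 0, 1, 0, -0.42, 0, 0.04, 0, 1, 0, -0.42, 0, 0.04, 0, 1, 0, -0.42, 0, 0.04, 0, 1, 0, -0.42, 0, 0.04, 0, 1, 0, -0.42, 0, 0.04, 0, 1, 0, 0, 0, 0, 0, 0, 0],
)

```text
time: 13.25
tool_pos: [479.6, -0.9, 161.6]
tcp_rot: [-178.9, 80.8, 176.1]
ft_force: [-2.8, -6.4, -2.5]
finger_gap: 18.5
```

>>> drive_tool(
  moves=[-0.42, 0, 0.04, 0, 1, 0, -0.42, 0, 0.04, 0, 1, 0, -0.42, 0, 0.04, 0, 1, 0, -0.42, 0, 0.04, 0, 1, 0, -0.42, 0, 0.04, 0, 1, 0, -0.21, 0, 0.02, 0, 0.5, 0, 0, 0, 0, 0, 0, 0, 0, 0, 0, 0, 0, 0, 0, 0, 0, 0, 0, 0],
)

```text
time: 14.0
tool_pos: [485.8, -1.4, 183.0]
tcp_rot: [-179.3, 75.4, 175.7]
ft_force: [-1.6, -6.7, -3.2]
finger_gap: 18.6
```

```bash
python3 - <<'E'
from h import *
Y=((22,120,100),(34,255,255))
d=grab('wrist');save(d,'pics/w10.png')
s=d['state'];R=Ro.from_euler('xyz',s['tcp_rot'],degrees=True).as_matrix();print(s['tool_pos'],R[:,0],R.T@s['ft_force'],s['finger_gap'])
P=pts(d,hsv(d,*Y));P=P[P[:,2]>170];print('cap',P.mean(0),np.percentile(P[:,2],[5,50,95]))
Q=(P-s['tool_pos'])@R;print('cap in tool',np.median(Q,0))
# grip point: stand frame rel hinge
c=s['tool_pos'];ax=np.array([np.cos(np.radians(-5)),np.sin(np.radians(-5)),0])
h=np.array([472.7,-11.9,0])+240*ax+[0,0,104];rel=np.array([(c-h)@ax,c[2]-104]);
a0=np.arctan2(21,240);a=np.arctan2(rel[1],-rel[0]);print('rel',rel,np.hypot(*rel),'theta',a-a0,'coupler rise',240*np.sin(a-a0))
d=grab('side');save(d,'pics/s10.png')
cv2.imwrite('pics/c10.png',cv2.resize(d['image'][130:270,200:380,::-1],None,fx=4,fy=4,interpolation=cv2.INTER_CUBIC))
d=grab('top');save(d,'pics/t10.png')
E
```

```text
[485.77485015  -1.39944897 183.00437882] [-0.25211329  0.01910491 -0.96750912] [ 3.33738247 -6.78392563 -0.14381907] 18.60518251956354
cap [489.52541879  -1.89028487 211.10181809] [186.41296636 214.73257023 218.26533434]
cap in tool [-33.13973742  -0.14659291  -5.69176326]
rel [-227.89008693   79.00437882] 241.1961516965438 theta 0.24643418637939024 coupler rise 58.54738382240198
```

View pics/c10.png

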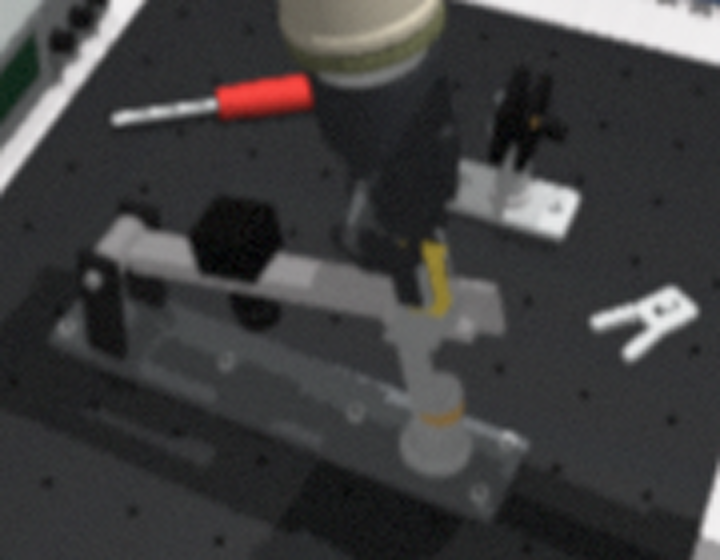

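View pics/w10.png

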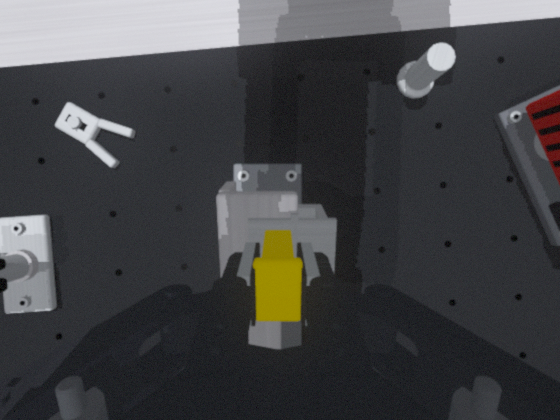

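The coupler is clear of the ball, with the handle still centred in the pads, and its rise works out at about 58.5 mm. I'll trim up 1.5 mm and settle.

>>> drive_tool(
  moves=[-0.15, 0, 0.01, 0, 0.4, 0, 0, 0, 0, 0, 0, 0, 0, 0, 0, 0, 0, 0, 0, 0, 0, 0, 0, 0, 0, 0, 0, 0, 0, 0, 0, 0, 0, 0, 0, 0, 0, 0, 0, 0, 0, 0, 0, 0, 0, 0, 0, 0],
)

```text
time: 14.82
tool_pos: [486.3, -1.5, 184.5]
tcp_rot: [-179.3, 75.0, 175.7]
ft_force: [-2.2, -7.0, -3.5]
finger_gap: 18.6
```

```bash
python3 - <<'E'
from h import *
s=sensors.sense();print(s['time'],s['tool_pos'],s['ft_force'],s['finger_gap'])
d=grab('side')
hs=cv2.cvtColor(d['image'],cv2.COLOR_RGB2HSV)
# coupler front top plate height: light points near ball, from side
P=pts(d,(hs[:,:,1]<60)&(hs[:,:,2]>90));Q=P[(P[:,0]>440)&(P[:,0]<485)&(abs(P[:,1]+11)<30)&(P[:,2]>120)]
print('coupler pts',len(Q),np.percentile(Q[:,2],[5,50,95]))
cv2.imwrite('pics/c11.png',np.hstack([cv2.resize(d['image'][290:380,235:305,::-1],None,fx=5,fy=5,interpolation=cv2.INTER_CUBIC),cv2.resize(d['image'][150:240,270:340,::-1],None,fx=5,fy=5,interpolation=cv2.INTER_CUBIC)]))
E
```

```text
14.8167 [486.25940168  -1.45263975 184.46431152] [-2.19158224 -6.97860329 -3.54946493] 18.56700162108204
coupler pts 280 [125.25882083 175.71264676 590.06120943]
```

View pics/c11.png

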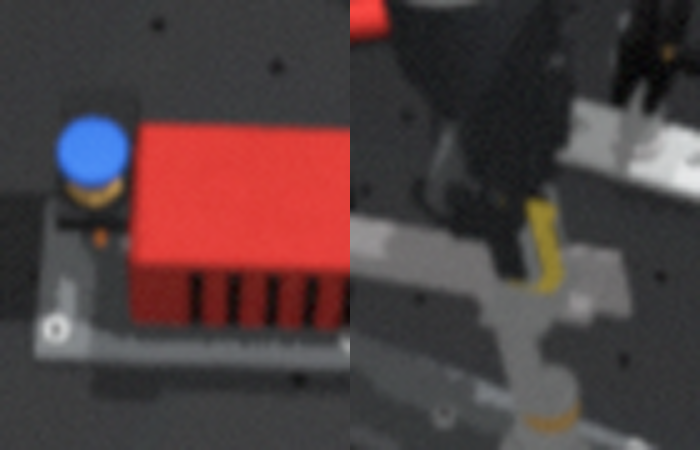

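The flag is still closed. The hold is steady, with the gap at 18.6 mm and small forces, and the coupler is clearly above the ball. I'm handing in.

```bash
python3 -c "
from h import *
print(r.hand_in())"
```

```text
the job is handed in; nothing more can be done
None
```

The shutter is closed and the detector arm is lifted off the ball, held by its latch handle with the coupler about 60 mm above its seat. I handed it in at about 14.9 s of the 43 s allowed.

- **Shutter:** I pressed the plunger to its hard stop: 12 mm of travel, with force rising to about 16 N and no further motion. After release, and again just before hand-in, the orange flag was no longer in its open position. I saw this in the images only, since the flag angle can't be read out.
- **Latch and lift:** I pulled the latch about 12 mm towards the stand's +y at 6 to 7 N, then lifted along the arc about the hinge to about 14.5°. The final hold was steady, with 7 N of sideways spring force.
- **Coupler height:** The rise comes from the tool position, which gave 58.5 mm before a last 1.5 mm trim. My direct depth check of the coupler was too contaminated by other points to confirm it.
- **Grip differs from plan:** The 38 mm pads are too long to fit under the handle's cap, so the first close landed on the cap's lower edge. I regripped 8 mm higher, and the final hold is across the handle's 20 mm cap, not its 14 mm neck. The grip is set to 80 N and reads an 18.6 mm gap.
- **Other items:** My tool paths stayed clear of the bystanders. Those visible in the last pictures I looked at appeared unmoved, but I did not measure each one.

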